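Click the bag-length stop into its detent and lock it

ROBOT

A 6-joint arm with a two-finger parallel gripper is mounted at the origin on a cart in front of the work surface, level with it; the furniture and walls round the work are solid. World frame = base frame: x ahead of the robot, y to its left, z up, the work surface at z = 0. Lengths are in m, angles in rad, forces in N, time in s.
With the tool pointing down it reaches from about 0.225 to 0.875 m from the base axis. Payload 3.4 kg.
Tool frame: the origin (TCP) lies at the very end of the fingers, on their centre line; the grasp point (between the pads) lies manip.pinch_z behind it (manip.pinch_z is the distance from the TCP to the grasp point, in m); z points along the fingers, y is the direction in which the jaws open and shut (so a half turn about z gives the same grasp; the last joint's range is limited). The gripper opens to 85 mm and grips with 20 to 120 N. Pads are 22 mm wide; open, the fingers measure 114 mm over their backs; the gripper's body (76 mm by 85 mm) begins 54 mm behind the grasp point. The pads swing forward as they close: fully open they stand 13 mm farther back than shut.
Start: joints at [1.106, 0.276, 1.505, -0, 1.361, -0.121], TCP at [0.194, 0.541, 0.231] pointing down, gripper open.
Joint ranges: [-2.89, 2.89], [-0.75, 2.08], [0.22, 2.7], [-1.18, 4.32], [0.11, 2.71], [-2.7, 2.7]. Speed limits (rad/s): [2.57, 2.57, 3.14, 3.14, 3.14, 3.14].

INTERFACE

Orientations are given as a unit quaternion [w, x, y, z].
In Python, from rig import manip, imaging, workorder gives the robot as it stands.
- The arm moves only by the tool apply_moves, never from a script. Its argument "moves" is one flat list of numbers, 7 for each row, row after row: the finger opening in m, from 0 to 0.0854, then the shift along the tool's x, y, z in m, then the turn, a rotation vector about the tool's x, y, z in rad. In form: [jaw, tx, ty, tz, rx, ry, rz, jaw, tx, ty, tz, rx, ry, rz, ...]. A call has exactly 8 rows; each row shifts and turns the pose as measured when the row begins, along the tool's axes as they then stand; what a row does not reach is not made up. A row lasts 1/12 s, in which the tool goes at most 41.7 mm and 7.16 degrees, less where a joint would pass 70% of its speed; a pose out of reach is approached as far as the arm can. A call with a gripper value outside its range is refused whole. The fingers move at their own pace and stop on an object; "newtons" is the grip in N (left out, the last holds). Time passes only in rows, so rows that do not move let the fingers close, or fill a call up. It gives the time, the measured TCP pose, the force and the opening at its end, in the units of the state.
- manip.get_state(): the state, without advancing time (a new reading comes with each control period).
- imaging.get_image(name): name is "scene" or "top" or "wrist"; returns a dict with "image" (480x640x3 uint8, red, green, blue), "range_z" (480x640 float32, m along the optical axis (not along the pixel's ray), 0 where there is no reading), "fx", "fy", "cx", "cy" (pixels), "k1" (the pictures are not rectified: a ray, as slopes to the right and down, at radius r is drawn at 1 + k1 r^2 times it, then the intrinsics apply), "R" (3x3) and "t" (3): a world point X has camera coordinates R X + t. Camera axes: x right, y down, z forward; pixel columns grow to the right and rows downward; lengths in m; the calibration is good to about 2 mm. A picture is of the moment at which its call begins.
- workorder.sign_off(): hands the job in, once; it reports no verdict.
The state is a dict: "clock": time; "qpos": joint angles; "qd": joint speeds; "effort": joint torques, N m; "position": TCP position; "ee_rot": TCP orientation; "contact_force": force on the tool from outside, world axes, zero at the start; "moment": the same for the moment, N m; "width": finger opening in m.
Only numpy, scipy, OpenCV 4.12 (cv2) and the standard library are available. Lean on these libraries where they do the work, as an engineer would, in place of code of your own. Each camera call takes 0.05 s, during which the arm holds its last target.

TASK

Set the bag-length stop: push the blue block along its rail, away from the end near which it stands, until its spring pin clicks down into the hidden detent and stays there. Then press the red lock button on top of the block fully down and move clear. Nothing is to be gripped or lifted: do not pull the brass pin up, do not press the lock before the pin has dropped, and leave the label roll, timer and tie bundle where they are.

Things in the scene. Friction and masses are not known exactly. Their poses are not given: they have to be found in the camera images.
- rail: fixed aluminium rail, 400 mm long along its own y, 60 mm wide, 22 mm high; grey end blocks (74 x 16 mm, 30 mm high) centred at y = +-207 mm. Origin: centre of its underside. The block starts near the -y end and goes toward +y. A detent notch hidden in the rail's slot catches the pin at a carriage value anywhere from 0.09 to 0.165, different each time; find it by feel
- carriage (a joint): blue block's place on the rail, 0 to 0.2 m toward rail +y (starts 0 to 0.04); block centre at rail y = -74 mm + value. 96 (x) by 92 mm (y), top at 66 mm. Slides with about 3 N; at the notch it jumps ahead by some 7 mm and the force dips to nothing, then rises to 15 to 20 N, which would push it out again. Let go below that, it settles in the notch. If pushed past, it can be pushed back
- push_face (a point): centre of the block's rear end face (rail -y side; the face spans 24 to 66 mm above the table, black pad 70 x 28 mm), 45 mm above the table; push here toward rail +y. At least 70 mm of bare rail lie behind it at the start
- pin (a joint): how far the brass-headed spring pin on top of the block has dropped: 0 to 0.001 m while it rides on the track, about 0.006 m when it sits in the detent, negative if pulled up
- pin_head (a point): top of the brass head of the spring pin, 13 mm in diameter, 85 mm above the table while riding and about 79 mm when dropped; on the block's centre line, 46 mm toward the rail's +y from the lock button's centre
- lock (a joint): red lock button on top of the block: 0 up, 0.007 m fully down; starts up, takes about 3 N to move down and stays where it is left. A mechanical stop ends its travel
- lock_top (a point): centre of the top face of the red lock button, 26 mm in diameter, 78 mm above the table when up and 71 mm when down; 16 mm toward the rail's -y from the block's centre
- roll: bystander: loose white label roll lying near the rail, 70 x 77 mm, 28 mm high, origin at the centre of its underside
- dial_timer: bystander: loose white round dial timer, 66 mm in diameter, 38 mm high, origin at the centre of its underside
- ties: bystander: loose bundle of wooden-coloured ties, 14 x 96 x 14 mm, origin at the centre of its underside

How it is judged:
On the way, in this order (a step that is already met when the one before it is completed fails the run):
1. the pin has dropped into the detent with the lock still up (value of joint pin above 0.0035 m and value of joint lock below 0.002 m), for 0.2 s.
2. the lock button is pressed down while the pin is in the detent (value of joint pin above 0.0035 m and value of joint lock above 0.0055 m), for 0.2 s.
At the end, for the whole second after the job is handed in: the spring pin sits in the detent (dropped more than 3.5 mm), the lock button is down (more than 5.5 of its 7 mm), the block is at rest, and roll, timer and ties lie within 30 mm of where they started (all of step 2 and velocity of joint carriage between -0.005 and 0.005 m/s and distance of each of roll, dial_timer, ties from where it was at the start of the episode below 0.03 m); the robot touches nothing.
It fails at once if the lock is pressed (more than 3 mm) while the pin is not in the detent (value of joint lock above 0.003 m and value of joint pin below 0.0025 m).
It fails at once if the pin is pulled up by more than 4 mm (value of joint pin below -0.004 m).
It fails at once if a bystander is lifted or carried off (height (world z) of any of roll, dial_timer, ties above 0.02 m or distance of any of roll, dial_timer, ties from where it was at the start of the episode above 0.03 m).
It also fails if it takes over 48 s, if anything falls off the work surface, if the arm or the gripper's body presses on something with over 40 N, if the wrist force passes 120 N, or if a joint passes its speed limit or range.

## Working session

There is one attempt and no reset: what is moved stays moved. The work goes in short steps, Python scripts to look and compute and a tool call to move; the robot and the scene stay as the last step left them, time stands still between calls to the robot, and variables do not carry over. Pictures are saved under pics/ and viewed, and the job is handed in when it is done.

Besides the shell and the picture viewer there is one more tool, called after "Call:" by a JSON object that holds its "api" and its "payload", one argument or row to a line. apply_moves: Moves the arm, as the interface text tells. Its arguments: {"type":"object","properties":{"moves":{"type":"array"},"newtons":{"type":"number"}},"required":["moves"]}

```bash
mkdir -p pics; ls; python3 - <<'E'
from rig import manip, imaging
import cv2
print(manip.get_state(), manip.pinch_z)
for n in("scene","top"):
    d=imaging.get_image(n)
    cv2.imwrite(f"pics/{n}0.png",d["image"][:,:,::-1])
    import pickle; pickle.dump(d,open(f"{n}0.pkl","wb"))
    print(n,{k:d[k] for k in("fx","fy","cx","cy","k1","R","t")})
E
```

```text
pics
{'clock': 0.0, 'qpos': array([ 1.10597353e+00,  2.76604834e-01,  1.50614626e+00,  4.36300133e-05,
        1.36071383e+00, -1.21020162e-01]), 'qd': array([ 0.00035195, -0.00036244,  0.00097425, -0.00018724, -0.00138407,
       -0.00088927]), 'effort': array([ 8.05800482e-04, -4.16773474e+01, -2.45805216e+01, -1.02259232e-04,
        1.08672353e-02,  1.05285798e-05]), 'position': array([0.19357351, 0.5408663 , 0.23042889]), 'ee_rot': array([-2.90731669e-04,  1.71060381e-01,  9.85260102e-01, -8.90099492e-04]), 'contact_force': array([ 0.00995606, -0.10541737, -1.03249031]), 'moment': array([ 0.02481507, -0.04028698, -0.00109704]), 'width': 0.08526142483027647} 0.0187
scene {'fx': 565.5630876132718, 'fy': 565.5630876132718, 'cx': 309.2638575966078, 'cy': 230.22133092093034, 'k1': 0.028893855774613845, 'R': array([[ 0.89082791, -0.4543313 ,  0.00295099],
       [-0.22247003, -0.44185182, -0.86906505],
       [ 0.39614736,  0.77353089, -0.49468903]]), 't': array([-0.45194179,  0.20980128,  0.67017804])}
top {'fx': 593.8535808459845, 'fy': 593.8535808459845, 'cx': 318.21847695641304, 'cy': 243.9645306994245, 'k1': -0.18215601958020072, 'R': array([[-1.87021762e-03, -9.99891823e-01,  1.45892251e-02],
       [-9.96428339e-01,  6.31687396e-04, -8.44403155e-02],
       [ 8.44219652e-02, -1.46950391e-02, -9.96321729e-01]]), 't': array([0.04101376, 0.5335449 , 0.97698193])}
```

View pics/scene0.png

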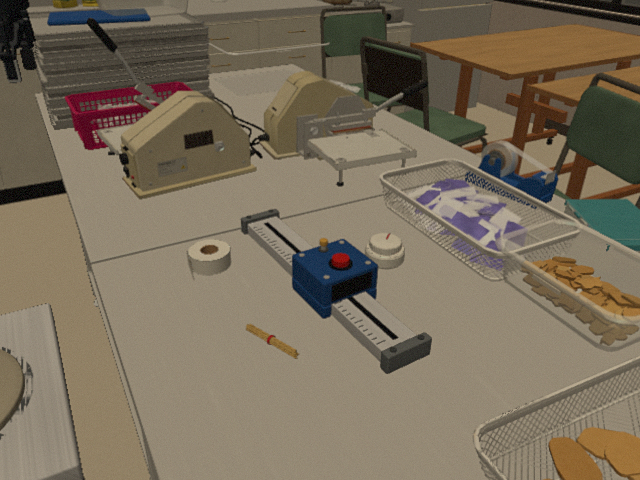

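View pics/top0.png

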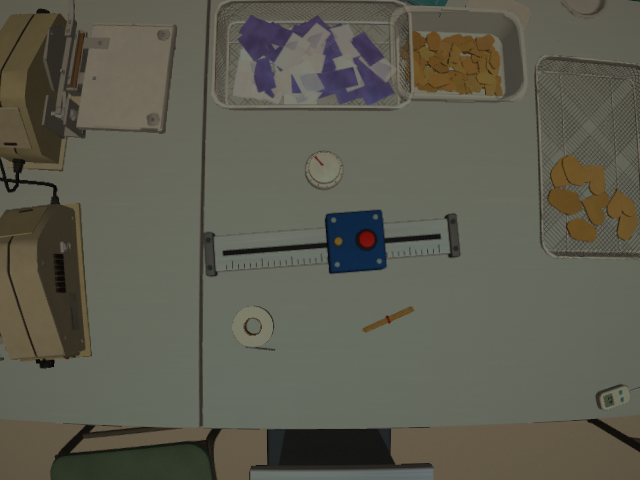

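The scene view shows the blue block on the rail, with the red button at (341,262), the brass pin at (323,243), the roll at (209,258), the timer at (385,250) and the ties at (272,340). In the top view the button is at (367,239), the pin at (338,241), and the end blocks are at (210,254) and (453,235). Rail +y points left in the image, which is world +y.

```bash
cat > h.py <<'E'
import numpy as np, cv2
def ray(d,uv):
    # given model: drawn = s*(1+k1 r^2)
    K=np.array([[d["fx"],0,d["cx"]],[0,d["fy"],d["cy"]],[0,0,1.]])
    p=cv2.undistortPoints(np.array([[uv]],float),K,np.array([d["k1"],0,0,0.]))[0,0]
    return -d["R"].T@d["t"], d["R"].T@np.array([p[0],p[1],1])
def onplane(d,uv,z):
    c,r=ray(d,uv); return c+r*(z-c[2])/r[2]
def blobs(d,lo,hi,amin,roi=None):
    h=cv2.cvtColor(d["image"],cv2.COLOR_RGB2HSV); m=cv2.inRange(h,np.array(lo),np.array(hi))
    if roi: 
        q=np.zeros_like(m); x0,y0,x1,y1=roi; q[y0:y1,x0:x1]=255; m&=q
    n,l,s,c=cv2.connectedComponentsWithStats(m)
    return [(c[i],s[i]) for i in range(1,n) if s[i][4]>=amin]
E
python3 - <<'E'
import pickle; from h import *
np.set_printoptions(precision=4,suppress=True)
T=pickle.load(open("top0.pkl","rb")); S=pickle.load(open("scene0.pkl","rb"))
for n,d,roi in(("top",T,(200,190,470,290)),("scene",S,(230,200,440,380))):
    print(n)
    for nm,lo,hi,a,z in(("red",(0,150,120),(6,255,255),60,.078),("brass",(12,120,90),(28,255,255),15,.085),("blue",(100,140,30),(125,255,255),300,.066)):
        for c,s in blobs(d,lo,hi,a,roi): print(nm,c,s,onplane(d,c,z))
for uv in((210,254),(453,235)): print("end",onplane(T,uv,.03))
h=cv2.cvtColor(T["image"],cv2.COLOR_RGB2GRAY)
cv2.imwrite("pics/topcrop.png",cv2.resize(T["image"][190:290,190:480,::-1],None,fx=2.7,fy=2.7,interpolation=cv2.INTER_CUBIC))
E
```

```text
top
brass [337.9474 240.9211] [335 238   7   7  38] [0.5331 0.0101 0.085 ]
blue [354.689 241.47 ] [ 326  211   60   62 2717] [ 0.5339 -0.0178  0.066 ]
scene
red [340.0561 257.8598] [333 254  16   9 107] [ 0.5369 -0.039   0.078 ]
brass [323.1296 241.5741] [320 238   8   9  54] [0.5312 0.002  0.085 ]
brass [257.4259 331.7654] [246 324  24  17 162] [ 0.3654 -0.1446  0.085 ]
brass [283.0667 346.7244] [269 337  29  21 225] [ 0.3812 -0.1817  0.085 ]
blue [327.2547 274.1951] [ 293  240   84   78 2968] [ 0.5092 -0.0519  0.066 ]
end [0.5162 0.2216 0.03  ]
end [ 0.548  -0.1879  0.03  ]
```

View pics/topcrop.png

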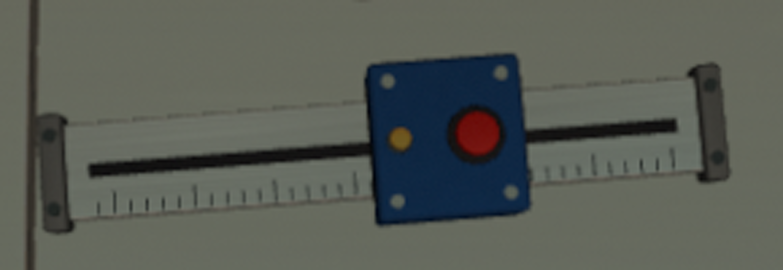

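```bash
python3 - <<'E'
import pickle; from h import *
np.set_printoptions(precision=4,suppress=True)
T=pickle.load(open("top0.pkl","rb")); S=pickle.load(open("scene0.pkl","rb"))
for d,roi,n in((T,(320,200,400,280),"t"),(S,(290,230,380,320),"s")):
    a=d["image"].astype(int); m=((a[...,0]>70)&(a[...,1]<a[...,0]*.4)&(a[...,2]<a[...,0]*.5)).astype(np.uint8)
    x0,y0,x1,y1=roi; q=m*0; q[y0:y1,x0:x1]=m[y0:y1,x0:x1]
    cs,_=cv2.findContours(q,cv2.RETR_EXTERNAL,cv2.CHAIN_APPROX_NONE); c=max(cs,key=cv2.contourArea)
    (u,v),r=cv2.minEnclosingCircle(c); print(n,u,v,r,onplane(d,(u,v),.078))
h=cv2.cvtColor(T["image"],cv2.COLOR_RGB2HSV); m=cv2.inRange(h,(100,140,30),(125,255,255))
q=m*0;q[190:290,310:400]=m[190:290,310:400]
cs,_=cv2.findContours(q,cv2.RETR_EXTERNAL,cv2.CHAIN_APPROX_NONE); c=max(cs,key=cv2.contourArea)
b=cv2.boxPoints(cv2.minAreaRect(c)); P=np.array([onplane(T,x,.066) for x in b]); print(P,P.mean(0),[np.linalg.norm(P[i]-P[i-1]) for i in range(4)])
E
```

```text
t 366.6956481933594 238.8478240966797 7.878701686859131 [ 0.537  -0.0361  0.078 ]
s 340.3823547363281 259.5 8.74731731414795 [ 0.5352 -0.043   0.078 ]
[[ 0.5786  0.0292  0.066 ]
 [ 0.5858 -0.0623  0.066 ]
 [ 0.4906 -0.0685  0.066 ]
 [ 0.4839  0.0222  0.066 ]] [ 0.5347 -0.0198  0.066 ] [np.float64(0.09492101910581768), np.float64(0.0917385197547194), np.float64(0.09532905497976786), np.float64(0.0909799631321333)]
```

Call:
{"api": "apply_moves", "payload": {
  "moves": [0,0,0,0,0,0,0.12,0,0,0,0,0,0,0.12,0,0,0,0,0,0,0.12,0,0,0,0,0,0,0.12,0,0,0,0,0,0,0.12,0,0,0,0,0,0,0.12,0,0,0,0,0,0,0.12,0,0,0,0,0,0,0.12],
  "newtons": 60
}}

```text
clock: 0.77
position: [0.1923, 0.5384, 0.226]
ee_rot: [0.001, 0.622, 0.783, -0.006]
contact_force: [0.4, -0.5, 0.2]
width: 0.0002
```

Call:
{"api": "apply_moves", "payload": {
  "moves": [0,0,0,0,0,0,0.076,0,0,0,0,0,0,0.076,0,-0.033,0.015,0,0,0,0,0,-0.033,0.015,0,0,0,0,0,-0.033,0.015,0,0,0,0,0,-0.033,0.015,0,0,0,0,0,-0.033,0.015,0,0,0,0,0,-0.033,0.015,0,0,0,0]
}}

```text
clock: 1.43
position: [0.2943, 0.345, 0.2221]
ee_rot: [0.0, 0.679, 0.734, -0.008]
contact_force: [1.4, 0.4, 0.6]
width: 0.0003
```

Call:
{"api": "apply_moves", "payload": {
  "moves": [0,-0.033,0.015,0,0,0,0,0,-0.033,0.015,0,0,0,0,0,-0.033,0.015,0,0,0,0,0,-0.033,0.015,0,0,0,0,0,-0.033,0.015,0,0,0,0,0,-0.033,0.015,0,0,0,0,0,-0.033,0.015,0,0,0,0,0,-0.033,0.015,0,0,0,0]
}}

```text
clock: 2.1
position: [0.4357, 0.077, 0.2223]
ee_rot: [-0.0, 0.679, 0.734, -0.009]
contact_force: [0.7, 0.6, -0.4]
width: -0.0001
```

Call:
{"api": "apply_moves", "payload": {
  "moves": [0,-0.031,0.0155,0,0,0,0,0,-0.031,0.0155,0,0,0,0,0,-0.031,0.0155,0,0,0,0,0,-0.031,0.0155,0,0,0,0,0,-0.031,0.0155,0,0,0,0,0,-0.031,0.0155,0,0,0,0,0,0,0,0,0,0,0,0,0,0,0,0,0,0]
}}

```text
clock: 2.77
position: [0.5476, -0.1193, 0.2193]
ee_rot: [-0.001, 0.682, 0.731, -0.011]
contact_force: [-0.7, -0.1, 0.4]
width: -0.0002
```

```bash
cat > st.py <<'E'
from rig import manip
import numpy as np
from scipy.spatial.transform import Rotation as R
np.set_printoptions(precision=4,suppress=True)
s=manip.get_state(); q=s["ee_rot"]; r=R.from_quat([q[1],q[2],q[3],q[0]]).as_matrix()
d=np.array([-.0767,.997,0]); B=np.array([.537,-.036,.078])
p=s["position"]; e=p-B; l=np.array([.997,.0767,0])
print("t",s["clock"],"pos",p,"along-from-button0",e@d,"lateral",e@l,"F",s["contact_force"],"Falong",s["contact_force"]@d)
print("toolx yaw",np.degrees(np.arctan2(r[1,0],r[0,0])),"R",r.tolist())
E
python3 st.py
```

```text
t 2.7667 pos [ 0.5476 -0.1193  0.2193] along-from-button0 -0.08381392433722368 lateral 0.004191170065595165 F [-0.7272 -0.1284  0.4358] Falong -0.07225132452080914
toolx yaw 93.92636296285322 R [[-0.06846870323901427, 0.9975265042383824, -0.015903144931762588], [0.9975707746065233, 0.06824935881708988, -0.013949002544891832], [-0.012829120301450196, -0.01681958272398466, -0.9997762326187206]]
```

Call:
{"api": "apply_moves", "payload": {
  "moves": [0,0,-0.004,0.02,-0.017,0.013,0,0,0,0,0.03,0,0,0,0,0,0,0.03,0,0,0,0,0,0,0.03,0,0,0,0,0,0,0.03,0,0,0,0,0,0,0.02,0,0,0,0,0,0,0.01,0,0,0,0,0,0,0,0,0,0]
}}

```text
clock: 3.43
position: [0.5405, -0.1136, 0.0439]
ee_rot: [-0.0, 0.681, 0.732, 0.001]
contact_force: [-0.6, 0.7, 0.5]
width: 0.0
```

```bash
python3 st.py
```

```text
t 3.4333 pos [ 0.5405 -0.1136  0.0439] along-from-button0 -0.0776289208254451 lateral -0.00246377387773244 F [-0.6103  0.7258  0.4864] Falong 0.7703896770284516
toolx yaw 94.12076494631555 R [[-0.07185875149255892, 0.997413593715138, 0.0015629799052796507], [0.9974123443820542, 0.07185499483081816, 0.0023398701155957742], [0.002221510347808495, 0.001727075596708479, -0.9999960410429923]]
```

Call:
{"api": "apply_moves", "payload": {
  "moves": [0,0.008,0.002,0.005,0,0,0.005,0,0.008,0,0,0,0,0,0,0.006,0,0,0,0,0,0,0.005,0,0,0,0,0,0,0.005,0,0,0,0,0,0,0.005,0,0,0,0,0,0,0.005,0,0,0,0,0,0,0.005,0,0,0,0,0]
}}

```text
clock: 4.1
position: [0.5404, -0.0648, 0.0425]
ee_rot: [0.006, 0.68, 0.733, -0.001]
contact_force: [-0.4, -6.7, -4.7]
width: -0.0001
```

```bash
python3 st.py
```

```text
t 4.1 pos [ 0.5404 -0.0648  0.0425] along-from-button0 -0.02895111623593875 lateral 0.0012026987038752754 F [-0.4131 -6.6703 -4.6628] Falong -6.618637503675282
toolx yaw 94.26671960254104 R [[-0.07439634282896847, 0.997201186024966, 0.007414766623161294], [0.9971862430679072, 0.07445976763708949, -0.00867984098607687], [-0.009207649525667801, 0.006748154846474416, -0.9999348386751912]]
```

Call:
{"api": "apply_moves", "payload": {
  "moves": [0,0.003,0,0,0,0,0,0,0.003,0,0,0,0,0,0,0.003,0,0,0,0,0,0,0.003,0,0,0,0,0,0,0.003,0,0,0,0,0,0,0.003,0,0,0,0,0,0,0.003,0,0,0,0,0,0,0.003,0,0,0,0,0]
}}

```text
clock: 4.77
position: [0.5395, -0.0483, 0.044]
ee_rot: [0.014, 0.677, 0.736, -0.007]
contact_force: [0.3, -5.2, -3.7]
width: -0.0001
```

```bash
python3 st.py; python3 - <<'E'
import cv2,pickle
from rig import imaging
d=imaging.get_image("top"); pickle.dump(d,open("top1.pkl","wb"))
cv2.imwrite("pics/top1.png",d["image"][:,:,::-1])
E
```

```text
t 4.7667 pos [ 0.5395 -0.0483  0.044 ] along-from-button0 -0.012442422870496296 lateral 0.001587029232155904 F [ 0.2843 -5.2319 -3.7065] Falong -5.238017211348037
toolx yaw 94.81062039796123 R [[-0.08382348831569796, 0.9964081963750655, 0.012013700644559162], [0.9960131578149765, 0.08414731763094942, -0.029614496365038618], [-0.030519047593704923, 0.009483413526001096, -0.9994891958404893]]
```

View pics/top1.png

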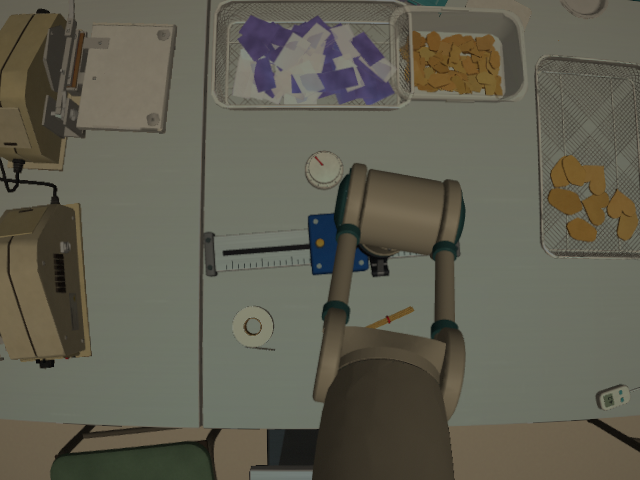

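The brass pin is now at (320,243) in the top view, so the block has moved about 28 mm, which agrees with the contact point I predicted. I'll keep pushing and take out the small tilt that is building up.

Call:
{"api": "apply_moves", "payload": {
  "moves": [0,0.003,0,0,0,0.008,0,0,0.003,0,0,0,0.008,0,0,0.003,0,0,0,0.008,0,0,0.003,0,0,0,0.006,0,0,0.003,0,0,0,0.006,0,0,0.003,0,0,0,0.006,0,0,0.003,0,0,0,0.006,0,0,0.003,0,0,0,0.006,0]
}}

```text
clock: 5.48
position: [0.5382, -0.0301, 0.0449]
ee_rot: [-0.0, 0.674, 0.739, 0.008]
contact_force: [0.7, -5.6, -4.0]
width: 0.0001
```

```bash
python3 st.py
```

```text
t 5.4833 pos [ 0.5382 -0.0301  0.0449] along-from-button0 0.00574848052437768 lateral 0.0016680205619596662 F [ 0.7073 -5.5843 -3.9601] Falong -5.621834121588864
toolx yaw 95.25506896354013 R [[-0.09158442517534983, 0.9957434271448996, 0.010359554190758355], [0.9957392909341699, 0.09146182796716705, 0.011747276910892451], [0.010749770007660512, 0.011391282747559578, -0.9998773330374823]]
```

Call:
{"api": "apply_moves", "payload": {
  "moves": [0,0.0025,0,0,-0.002,0.001,0.002,0,0.0025,0,0,-0.002,0.001,0.002,0,0.0025,0,0,-0.002,0.001,0.002,0,0.0025,0,0,-0.002,0.001,0.002,0,0.0025,0,0,-0.002,0.002,0.002,0,0.0025,0,0,-0.002,0.002,0.002,0,0.0025,0,0,0,0.002,0.002,0,0.0025,0,0,0,0.002,0.002]
}}

```text
clock: 6.15
position: [0.538, -0.0193, 0.0462]
ee_rot: [0.008, 0.676, 0.737, 0.011]
contact_force: [-0.7, -10.2, -3.1]
width: 0.0003
```

```bash
python3 st.py
```

```text
t 6.15 pos [ 0.538  -0.0193  0.0462] along-from-button0 0.016609268912360146 lateral 0.0022904629589556424 F [ -0.6837 -10.1551  -3.1216] Falong -10.072199827612112
toolx yaw 94.91000388699088 R [[-0.08559073871476296, 0.9959743639560626, 0.026632532522805966], [0.9963286702725306, 0.08551049229893605, 0.004139625558566683], [0.0018455999655171505, 0.026889069323997417, -0.9996367198696021]]
```

The force rose to 10 N and the advance slowed, so this may be the notch. I'll look before pushing on.

```bash
python3 - <<'E'
import cv2,pickle
from rig import imaging
from h import *
np.set_printoptions(precision=4,suppress=True)
d=imaging.get_image("scene"); pickle.dump(d,open("scene2.pkl","wb"))
t=imaging.get_image("top"); pickle.dump(t,open("top2.pkl","wb"))
a=cv2.resize(d["image"][190:310,240:400,::-1],None,fx=4,fy=4,interpolation=cv2.INTER_CUBIC)
cv2.imwrite("pics/s2.png",a)
for nm in("top0","top1","top2"):
    x=pickle.load(open(nm+".pkl","rb"))
    for c,s in blobs(x,(12,120,90),(28,255,255),15,(230,220,360,270)):
        # two heights
        p=onplane(x,c,.085); u,v=np.round(c).astype(int); cam=x["range_z"][v-1:v+2,u-1:u+2]
        cc,r=ray(x,c); w=cc+r*np.median(cam)
        print(nm,c,s[4],p,"depthpoint",w)
E
```

```text
top0 [337.9474 240.9211] 38 [0.5331 0.0101 0.085 ] depthpoint [0.5331 0.0101 0.0848]
top1 [319.7561 242.    ] 41 [0.5314 0.0388 0.085 ] depthpoint [0.5314 0.0388 0.0852]
top2 [301.8   243.925] 40 [0.5284 0.0672 0.085 ] depthpoint [0.5288 0.0672 0.0802]
```

View pics/s2.png

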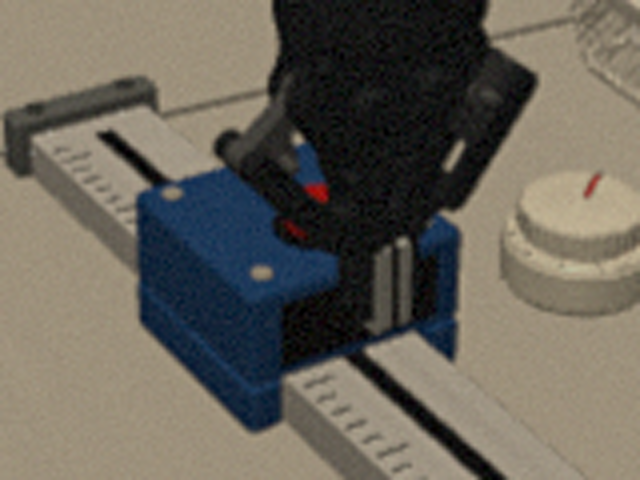

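The scene crop shows the fingers on the pad at (370,290). The depth at the pin head reads 80 mm, against 85 mm before, so the pin has dropped. I'll back off now.

Call:
{"api": "apply_moves", "payload": {
  "moves": [0,-0.003,0,0,0,0,0,0,-0.006,0,0,0,0,0,0,-0.008,0,0,0,0,0,0,-0.01,0,0,-0.012,0,0,0,-0.01,0,0,-0.012,0,0,0,-0.01,0,0,0,0,0,0,0,0,0,0,0,0,0,0,0,0,0,0,0]
}}

```text
clock: 6.92
position: [0.5439, -0.0672, 0.0478]
ee_rot: [0.017, 0.676, 0.736, 0.023]
contact_force: [-0.2, 0.0, -0.2]
width: -0.0001
```

```bash
python3 st.py; cat > chk.py <<'E'
import cv2,pickle,sys
from rig import imaging
from h import *
np.set_printoptions(precision=4,suppress=True)
x=imaging.get_image("top"); cv2.imwrite(f"pics/{sys.argv[1]}.png",x["image"][:,:,::-1])
pickle.dump(x,open(f"{sys.argv[1]}.pkl","wb"))
def pt(c):
    u,v=np.round(c).astype(int); cc,r=ray(x,c); return cc+r*np.median(x["range_z"][v-1:v+2,u-1:u+2])
for c,s in blobs(x,(12,120,90),(28,255,255),15,(230,220,360,270)): print("pin",c,s[4],pt(c))
a=x["image"].astype(int); m=((a[...,0]>70)&(a[...,1]<a[...,0]*.4)&(a[...,2]<a[...,0]*.5)).astype(np.uint8)
q=m*0; q[205:280,280:400]=m[205:280,280:400]
cs,_=cv2.findContours(q,cv2.RETR_EXTERNAL,cv2.CHAIN_APPROX_NONE)
if cs:
    c=max(cs,key=cv2.contourArea); (u,v),r=cv2.minEnclosingCircle(c); print("red",u,v,r,onplane(x,(u,v),.078),"depth",pt((u,v)))
E
python3 chk.py top3
```

```text
t 6.9167 pos [ 0.5439 -0.0672  0.0478] along-from-button0 -0.03166933228039349 lateral 0.004466129085254177 F [-0.2387  0.0028 -0.237 ] Falong 0.021068266822505757
toolx yaw 94.84256858518138 R [[-0.08441690618838835, 0.9948890418542229, 0.05540379362432808], [0.9964154210361498, 0.08397891664402982, 0.010190695788198641], [0.005485861002008333, 0.05606546136153158, -0.9984120238515687]]
pin [302.     243.7561] 41 [0.529  0.0669 0.0802]
red 330.8529357910156 241.6764678955078 7.971175670623779 [0.5325 0.0211 0.078 ] depth [0.5323 0.0211 0.08  ]
```

View pics/top3.png

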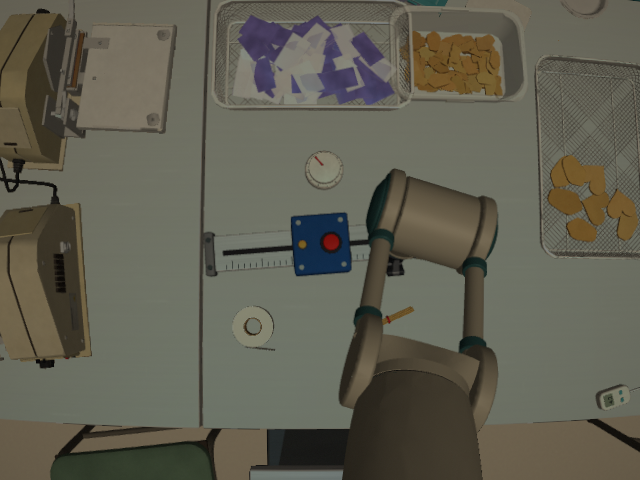

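The top view shows the block standing free with the pin at (302,244) and the button at (331,242). With no force on it, the pin head reads 80 mm, so it's seated in the detent. Next I'll level the tool and rise, then go over the button.

Call:
{"api": "apply_moves", "payload": {
  "moves": [0,0,0,-0.03,0.028,-0.003,0,0,0,0,-0.035,0.028,-0.003,0,0,0,0,-0.02,0,0,0,0,0.02,-0.001,0,0,0,0.008,0,0.025,-0.001,0,0,0,0,0,0.025,-0.001,0,0,0,0,0,0.015,-0.001,0,0,0,0,0,0,0,0,0,0,0]
}}

```text
clock: 7.63
position: [0.5307, 0.0226, 0.1373]
ee_rot: [-0.002, 0.68, 0.733, -0.0]
contact_force: [-0.7, 0.3, -0.7]
width: -0.0004
```

```bash
cat > g.py <<'E'
import numpy as np
from rig import manip
from scipy.spatial.transform import Rotation as R
np.set_printoptions(precision=4,suppress=True)
s=manip.get_state(); q=s["ee_rot"]; r=R.from_quat([q[1],q[2],q[3],q[0]]).as_matrix()
print(s["position"],s["contact_force"],"tool delta to lock_top",r.T@(np.array([.5324,.0211,.078])-s["position"]),"tilt fix rx,ry",r[2,1],-r[2,0])
E
python3 g.py
```

```text
[0.5307 0.0226 0.1373] [-0.727   0.2789 -0.7255] tool delta to lock_top [-0.0018  0.0017  0.0593] tilt fix rx,ry -0.003365838018684393 -0.0029688471891735875
```

Centred to within 2 mm and level. I'll go down to just above the button.

Call:
{"api": "apply_moves", "payload": {
  "moves": [0,-0.001,0.001,0.012,0,0,0,0,-0.001,0.001,0.012,0,0,0,0,0,0,0.01,0,0,0,0,0,0,0.008,0,0,0,0,0,0,0.005,0,0,0,0,0,0,0.002,0,0,0,0,0,0,0,0,0,0,0,0,0,0,0,0,0]
}}

```text
clock: 8.3
position: [0.5333, 0.0217, 0.0861]
ee_rot: [-0.002, 0.679, 0.734, -0.0]
contact_force: [-0.4, 0.6, 0.1]
width: -0.0001
```

```bash
python3 g.py
```

```text
[0.5333 0.0217 0.0861] [-0.4012  0.6489  0.1183] tool delta to lock_top [-0.0006 -0.001   0.0081] tilt fix rx,ry -0.0025384641413269686 -0.0021942625564105862
```

Call:
{"api": "apply_moves", "payload": {
  "moves": [0,0,-0.001,0.003,0,0,0,0,0,0,0.003,0,0,0,0,0,0,0.003,0,0,0,0,0,0,0.003,0,0,0,0,0,0,0.003,0,0,0,0,0,0,0.003,0,0,0,0,0,0,0.003,0,0,0,0,0,0,0.003,0,0,0]
}}

```text
clock: 8.97
position: [0.5338, 0.0211, 0.0708]
ee_rot: [0.001, 0.679, 0.734, 0.001]
contact_force: [-7.4, 0.2, 23.5]
width: -0.0003
```

```bash
python3 g.py
```

```text
[0.5338 0.0211 0.0708] [-7.3802  0.1737 23.5081] tool delta to lock_top [ 0.0001 -0.0013 -0.0072] tilt fix rx,ry 0.003358617462012685 -0.0006173900288781562
```

The tip is at the stop: z is 70.8 mm and the force is 23 N. I'll hold briefly, then lift clear.

Call:
{"api": "apply_moves", "payload": {
  "moves": [0,0,0,0.002,0,0,0,0,0,0,0.002,0,0,0,0,0,0,0.002,0,0,0,0,0,0,-0.003,0,0,0,0,0,0,-0.01,0,0,0,0,0,0,-0.025,0,0,0,0,0,0,-0.03,0,0,0,0,0,0,-0.03,0,0,0]
}}

```text
clock: 9.63
position: [0.5283, 0.0215, 0.1669]
ee_rot: [-0.003, 0.679, 0.735, -0.002]
contact_force: [0.7, 0.6, 0.0]
width: 0.0005
```

Call:
{"api": "apply_moves", "payload": {
  "moves": [0,-0.03,0,-0.01,0,0,0,0,-0.03,0,0,0,0,0,0,-0.03,0,0,0,0,0,0,-0.03,0,0,0,0,0,0,-0.02,0,0,0,0,0,0,0,0,0,0,0,0,0,0,0,0,0,0,0,0,0,0,0,0,0,0]
}}

```text
clock: 10.3
position: [0.5467, -0.1233, 0.1884]
ee_rot: [0.006, 0.677, 0.736, 0.004]
contact_force: [-0.4, 0.1, 0.6]
width: 0.0005
```

```bash
python3 chk.py top4; python3 st.py | head -1
```

```text
pin [302.     243.7561] 41 [0.5289 0.0669 0.082 ]
red 330.7765808105469 242.1737518310547 7.864777088165283 [0.5317 0.0212 0.078 ] depth [0.5322 0.021  0.0723]
t 10.35 pos [ 0.5466 -0.1228  0.1883] along-from-button0 -0.08727131848731917 lateral 0.002909665067625654 F [ 0.5041 -0.077   0.0941] Falong -0.11544367536963987
```

View pics/top4.png

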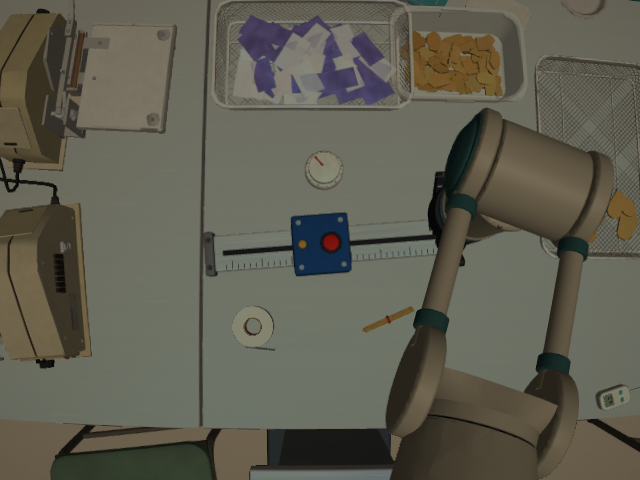

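The top view shows the block unmoved, with the pin at (302,244) and the button at (331,242), which now reads about 72 mm. The roll, timer and ties are where they started. The pin read 82 mm this time, so I'll average several depth frames.

```bash
python3 - <<'E'
from rig import imaging
from h import *
import pickle
def z(x,c,k=1):
    u,v=np.round(c).astype(int); cc,r=ray(x,c); w=x["range_z"][v-k:v+k+1,u-k:u+k+1]; return (cc+r*np.median(w))[2]
P=[];B=[];L=[]
for i in range(12):
    x=imaging.get_image("top"); P.append(z(x,(302,243.8)));L.append(z(x,(331,242),3));B.append(z(x,(310,258),3))
for n,a in(("pin",P),("lock",L),("blocktop",B)): print(n,np.mean(a),np.std(a))
x=pickle.load(open("top0.pkl","rb")); print("t0 pin",z(x,(338,241)),"blocktop",z(x,(346,257),3))
x=pickle.load(open("top1.pkl","rb")); print("t1 pin",z(x,(319.8,242)))
E
```

```text
pin 0.08048380464185549 0.0004971949571297041
lock 0.07241846196745796 0.0002756355062147712
blocktop 0.06766428153001296 0.00021715224553088208
t0 pin 0.08480605257711105 blocktop 0.06737898033236789
t1 pin 0.08522645262653283
```

```bash
python3 -c "
from rig import workorder
print(workorder.sign_off())"
```

```text
the job is handed in; nothing more can be done
None
```

I pushed the block about 58 mm with the closed fingers, to a carriage value of about 0.095. There the advance slowed and the force rose to about 10 N. I backed off, and the pin head stayed down with no force on it. I then pressed the red button to its stop (tip at 70.8 mm, about 23 N), lifted clear and handed in the job after about 11 s on the robot's clock.

**Last checks:** These are averages of 12 depth frames from the top camera, which reads about 1.5 mm high on the block top.

| Point | Reading | Corrected | Expected |
|---|---|---|---|
| Pin head | 80.5 mm | about 79 mm | 79 mm when dropped |
| Lock button | 72.4 mm | about 71 mm | 71 mm when down |

The block did not move while I pressed the button. In the last top view the roll, timer and ties are where they started. The arm was clear, with the force reading near zero.

**Checks that disagreed:**
- **Pin height:** one single-frame reading gave 82 mm, but the 12-frame average did not bear that out. The change in raw pin reading from before the drop was only about 4.5 mm, against the 6 mm expected.
- **Scene camera:** it placed the pin and button about 7–8 mm off the top view along the rail. I used the top view, and the contact point agreed with it.

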